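Lock the castor stand and load the wheels that fit

ROBOT

A 6-joint arm with a two-finger parallel gripper is mounted at the origin on the work surface. World frame = base frame: x ahead of the robot, y to its left, z up, the work surface at z = 0. Lengths are in m, angles in rad, forces in N, time in s.
With the tool pointing down it reaches from about 0.35 to 0.775 m from the base axis. Payload 5.5 kg.
Tool frame: the origin (TCP) lies between the finger pads; the fingertips stand 19 mm ahead of it and the grasp point (between the pads) is the TCP; z points along the fingers, x is the direction in which the jaws open and shut, and the axes are right-handed (so a half turn about z gives the same grasp; the last joint's range is limited). The gripper opens to 85 mm and grips with 20 to 120 N. Pads are 22 mm wide; open, the fingers measure 114 mm over their backs; the gripper's body (76 mm by 85 mm) begins 54 mm behind the grasp point. The pads swing forward as they close: fully open they stand 13 mm farther back than shut.
Start: joints at [0.977, 0.313, 0.046, 1.304, 0, 1.431], TCP at [0.252, 0.517, 0.25] pointing down, gripper open.
Joint ranges: [-2.76, 2.76], [-0.86, 1.69], [-1.03, 1.26], [-2.2, 2.34], [-1.47, 1.5], [-3.14, 3.14]. Speed limits (rad/s): [2.57, 2.57, 3.14, 3.14, 3.14, 3.14].

INTERFACE

Orientations are given as a unit quaternion [w, x, y, z].
In Python, from workcell import env gives the robot as it stands. The module is installed in compiled form; this text tells all that it offers.
- The arm moves only by the tool carry_out, never from a script. Its argument "steps" is a list of rows, each a list of 7 numbers: the gripper command: -1 is shut, 1 is fully open, values between are in proportion, then the shift along the tool's x, y, z in m, then the turn, a rotation vector about the tool's x, y, z in rad. A call has 1 to 20 rows; each row shifts and turns the commanded pose from where the row before left it, along the tool's axes as they then stand; what a row does not reach is not made up. A row lasts 1/8 s, in which the tool goes at most 62.5 mm and 10.7 degrees, less where a joint would pass 70% of its speed; a pose out of reach is approached as far as the arm can. A call with a gripper value outside its range is refused whole. The fingers move at their own pace and stop on an object; "grip_force" is the grip in N (left out, the last holds). Time passes only in rows, so rows that do not move let the fingers close. It gives the time, the measured TCP pose, the force and the opening at its end, in the units of the state.
- env.get_state(): the state, without advancing time (a new reading comes with each control period).
- env.read_camera(name): name is "scene" or "side" or "wrist"; returns a dict with "color" (384x512x3 uint8, red, green, blue), "K" (3x3 intrinsics, pixels), "R" (3x3) and "t" (3): a world point X has camera coordinates R X + t. Camera axes: x right, y down, z forward; pixel columns grow to the right and rows downward; lengths in m; the calibration is good to about 2 mm. A picture is of the moment at which its call begins. There is no depth.
- env.hand_in(): hands the job in, once; it reports no verdict.
The state is a dict: "clock": time; "joint_pos": joint angles; "qvel": joint speeds; "tau": joint torques, N m; "tcp_pos": TCP position; "orientation": TCP orientation; "wrist_force": force on the tool from outside, world axes, zero at the start; "ft_torque": the same for the moment, N m; "finger_gap": finger opening in m.
Only numpy, scipy, OpenCV 4.12 (cv2) and the standard library are available. Lean on these libraries where they do the work, as an engineer would, in place of code of your own. Each camera call takes 0.05 s, during which the arm holds its last target. There are 200 camera calls.

TASK

Spin the loose collar in the castor service stand until the hole in its ear lines up with the index hole in the deck, and only then push the index pin down through both, fully home. With the stand pinned, try each castor wheel on the bench on the upright spindle: stack every wheel that slides on flat at the bottom of the spindle, and lay each wheel whose bore is too tight in the blue reject tray. Leave the other things on the bench alone.

Things in the scene. Friction and masses are not known exactly. Their poses are not given: they have to be found in the camera images.
- stand: castor service stand, fixed: a 124 x 330 x 12 mm grey base plate. On its -y half an aluminium deck block 124 x 124 mm whose top is 40 mm above the table, with a round pocket and an index hole; on its +y half the spindle. Origin: centre of the underside; x along the 124 mm side, y along the 330 mm side
- pocket (a point): centre of the round pocket (33 mm diameter) at the deck's top face, 40 mm above the table; axis z up; the collar turns in it with about 1 mm play
- index_hole (a point): mouth of the upright 12 mm index hole at the deck's top face, 40 mm from the pocket's axis on the stand's -x side; 28 mm deep
- spindle (a point): foot of the upright spindle, on the base plate's top face (12 mm above the table): steel, 14 mm diameter, 72 mm tall, its top 11 mm tapering to 6 mm diameter; good wheels (two at most) stack on it; a tight wheel stops with its underside about 65 mm above this point
- collar: loose brass collar, 350 g, free to spin in the pocket: a 52 mm disc, 8 mm thick, resting on the deck; on it a square boss 26 x 26 mm, 28 mm tall (faces along x and y); an ear 36 mm wide, 8 mm thick, reaching 58 mm out along -x, with a hole; below, a 31 mm journal 24 mm long. Origin on its axis at the disc's underside, z up. Lined up when its yaw equals the stand's
- ear_hole (a point): centre of the 13 mm hole through the collar's ear, at the ear's top face, 40 mm from the collar's axis along its -x
- pin: loose index pin, standing upright in the pin block: steel shank 9 mm diameter, 34 mm long, its lowest 7 mm tapering to 4 mm, below a black cylindrical grip 18 mm diameter and 30 mm tall (64 mm overall). Origin at the tip of the shank, z up to the grip. When fully home the grip rests on the ear
- pin_block: fixed grey block 50 x 50 x 40 mm with an upright 12 mm hole where the pin stands, the underside of its grip on the block's top; origin: centre of the underside
- tray: reject tray, blue sheet steel, fixed: 260 (its x) x 130 (its y) mm, walls 28 mm high and 3 mm thick, floor 3 mm thick; a gabled divider across the middle (x = 0), 73 mm high, makes two bays, each for one wheel. Origin: centre of the underside
- wheel1: a castor wheel: black rubber tread with a grey hub, 60 mm diameter, 24 mm thick, lying flat, about 120 g; origin at its centre (12 mm above what it lies on), z along its axis. A good one has an 18 mm bore and slides over the spindle; a tight one has an 11 mm bore and stops on the spindle's tip. Nothing else differs; any wheel may be either. May be absent.
- wheel2: a castor wheel: black rubber tread with a grey hub, 60 mm diameter, 24 mm thick, lying flat, about 120 g; origin at its centre (12 mm above what it lies on), z along its axis. A good one has an 18 mm bore and slides over the spindle; a tight one has an 11 mm bore and stops on the spindle's tip. Nothing else differs; any wheel may be either. May be absent.
- wheel3: a castor wheel: black rubber tread with a grey hub, 60 mm diameter, 24 mm thick, lying flat, about 120 g; origin at its centre (12 mm above what it lies on), z along its axis. A good one has an 18 mm bore and slides over the spindle; a tight one has an 11 mm bore and stops on the spindle's tip. Nothing else differs; any wheel may be either. May be absent.
- wheel4: a castor wheel: black rubber tread with a grey hub, 60 mm diameter, 24 mm thick, lying flat, about 120 g; origin at its centre (12 mm above what it lies on), z along its axis. A good one has an 18 mm bore and slides over the spindle; a tight one has an 11 mm bore and stops on the spindle's tip. Nothing else differs; any wheel may be either. May be absent.
- screwdriver: bystander, to be left alone: screwdriver lying on the bench
- spanner: bystander, to be left alone: spanner lying on the bench
- grease_can: bystander, to be left alone: grease can, 66 mm diameter, 110 mm tall
- bolt_jar: bystander, to be left alone: jar of bolts, 60 mm diameter, 80 mm tall
- fork: bystander, to be left alone: bare castor fork, 70 x 60 x 53 mm
- mug: bystander, to be left alone: white mug, 74 mm diameter, 85 mm tall
- spares_box: bystander, to be left alone: cardboard box 70 x 50 x 30 mm

How it is judged:
By the outcome, as a careful person would: the job done as asked, in the order asked, and still so for the second after the job is handed in, with the robot touching nothing.
Of wheel1, wheel2, wheel3, wheel4 only 3 to 4 are there at a start; the rules pass over those that are not, and their reading is None.
At some moment in a run one of wheel1, wheel2, wheel3, wheel4 may be knocked a few centimetres aside while the robot is not near it.
It also fails if it takes over 210 s, if anything falls off the work surface, if the arm or the gripper's body presses on something with over 40 N, if the wrist force passes 120 N, or if a joint passes its speed limit or range.

## Working session

There is one attempt and no reset: what is moved stays moved. The work goes in short steps, Python scripts to look and compute and a tool call to move; the robot and the scene stay as the last step left them, time stands still between calls to the robot, and variables do not carry over. Pictures are saved under pics/ and viewed, about 12 in all and at most 16, crops included, and the job is handed in when it is done.

Besides the shell and the picture viewer there is one more tool, called after "Call:" by a JSON object that holds its "op" and its "data", one argument or row to a line. carry_out: Moves the arm, as the interface text tells. Its arguments: {"type":"object","properties":{"steps":{"type":"array","items":{"type":"array","items":{"type":"number"}}},"grip_force":{"type":"number"}},"required":["steps"]}

```bash
mkdir -p pics; cat > h.py <<'E'
import numpy as np, cv2
from workcell import env
def snap(cam,name,crop=None,scale=1):
    c=env.read_camera(cam); im=c["color"][:,:,::-1].copy()
    np.savez(f"pics/{name}.npz",**{k:c[k] for k in("color","K","R","t")})
    if crop: x0,y0,x1,y1=crop; im=im[y0:y1,x0:x1]
    if scale!=1: im=cv2.resize(im,None,fx=scale,fy=scale,interpolation=cv2.INTER_CUBIC)
    cv2.imwrite(f"pics/{name}.png",im); return c
def ray(c,u,v,z):
    d=c["R"].T@np.linalg.inv(c["K"])@[u,v,1]; o=-c["R"].T@c["t"]
    return o+d*(z-o[2])/d[2]
def proj(c,X):
    p=c["K"]@(c["R"]@np.array(X,float)+c["t"]); return p[:2]/p[2]
E
python3 - <<'E'
from h import *
a=snap("scene","scene0",scale=1.5);b=snap("side","side0",scale=1.5)
for c in(a,b): print(-c["R"].T@c["t"],c["R"][2],c["K"][0,0])
s=env.get_state();print({k:np.round(s[k],3) for k in s})
E
```

```text
[1.45117181 0.25302675 0.71310431] [-0.7612751  -0.29782588 -0.57598608] 374.07768213559973
[ 0.18803113 -0.94520797  0.63642507] [ 0.37380059  0.78674167 -0.49123382] 433.31627660410976
{'clock': np.float64(0.1), 'joint_pos': array([0.977, 0.314, 0.045, 1.304, 0.   , 1.431]), 'qvel': array([ 0.   , -0.002,  0.003,  0.   , -0.   ,  0.   ]), 'tau': array([ 3.0000e-03, -4.8172e+01,  2.9924e+01,  1.3000e-02, -0.0000e+00,
       -0.0000e+00]), 'tcp_pos': array([0.252, 0.516, 0.25 ]), 'orientation': array([ 0.   ,  0.848,  0.53 , -0.001]), 'wrist_force': array([-0.04 , -0.382,  0.179]), 'ft_torque': array([ 0.041, -0.005, -0.024]), 'finger_gap': np.float64(0.086)}
```

View pics/scene0.png

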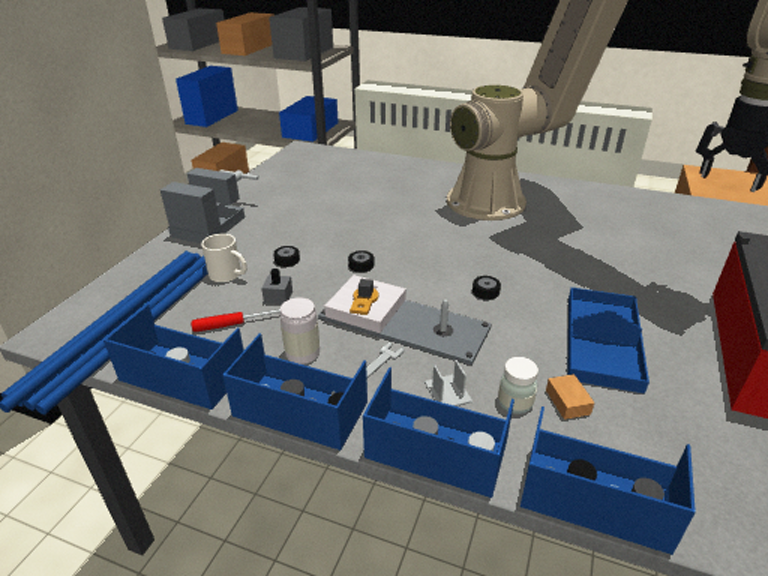

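View pics/side0.png

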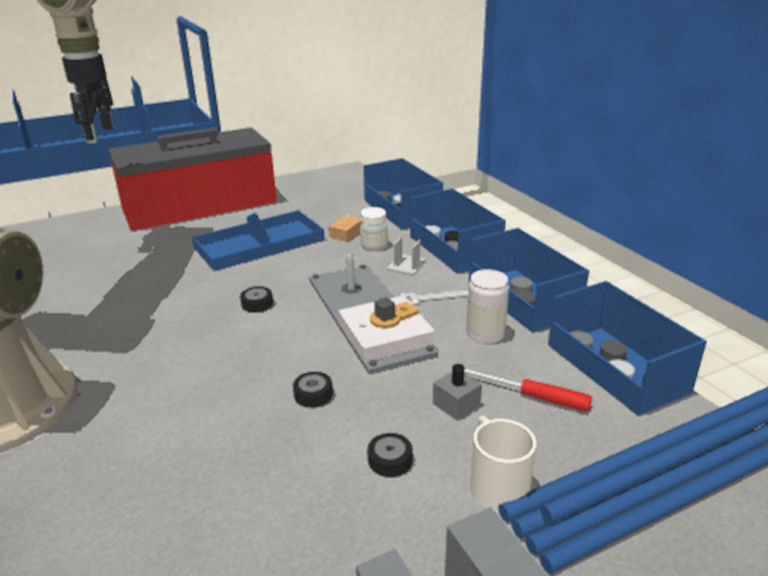

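```bash
cat >> h.py <<'E'
def load(n): return dict(np.load(f"pics/{n}.npz"))
E
python3 - <<'E'
from h import *
a=load("scene0");b=load("side0")
def pr(n,sa,sb,z):
    print(n,*[np.round(ray(c,p[0]/1.5,p[1]/1.5,z)[:2],3) for c,p in((a,sa),(b,sb)) if p])
pr("spintop",(446,302),(350,255),.084)
pr("pintop",(276,271),(458,368),.070)
pr("wA",(287,252),(390,449),.024)
pr("wB",(361,257),(313,383),.024)
pr("wC",(487,284),(256,293),.024)
pr("boss",(366,282),(385,301),.076)
pr("earh",(359,305),(404,311),.048)
pr("hole",None,(362,325),.04)
for p,q in(((357,277),(340,314)),((406,292),(397,296)),((378,328),(434,330)),((325,309),(373,357))): pr("deck",p,q,.04)
for p,q in(((569,290),(193,240)),((636,292),(267,213)),((646,385),(324,238)),((571,368),(216,264))): pr("tray",p,q,.028)
pr("mug",(221,240),(504,432),.085)
pr("can",(299,305),(488,280),.11)
c=env.read_camera("wrist");s=env.get_state()
print(-c["R"].T@c["t"]-s["tcp_pos"],c["R"],c["K"])
E
```

```text
spintop [0.614 0.053] [0.611 0.049]
pintop [ 0.615 -0.315] [ 0.612 -0.322]
wA [ 0.474 -0.373] [ 0.473 -0.378]
wB [ 0.433 -0.2  ] [ 0.434 -0.202]
wC [0.439 0.098] [0.438 0.099]
boss [ 0.594 -0.119] [ 0.599 -0.118]
earh [ 0.636 -0.117] [ 0.633 -0.121]
hole [ 0.557 -0.115]
deck [ 0.535 -0.166] [ 0.538 -0.066]
deck [ 0.551 -0.048] [ 0.652 -0.059]
deck [ 0.681 -0.059] [ 0.655 -0.184]
deck [ 0.663 -0.18 ] [ 0.534 -0.204]
tray [0.406 0.266] [0.382 0.379]
tray [0.364 0.398] [0.57  0.442]
tray [0.649 0.419] [0.637 0.25 ]
tray [0.651 0.295] [0.399 0.243]
mug [ 0.567 -0.481] [ 0.581 -0.473]
can [ 0.751 -0.184] [ 0.753 -0.189]
[-0.07605752  0.03669234  0.12316624] [[ 0.43822231  0.89886444 -0.00197965]
 [ 0.84981877 -0.41359155  0.32672631]
 [ 0.2928639  -0.14486111 -0.94511692]] [[301.61639466   0.         258.97283676]
 [  0.         301.61639466 193.65976754]
 [  0.           0.           1.        ]]
```

```bash
cat >> h.py <<'E'
from scipy.spatial.transform import Rotation as Rn
def go(p,psi,start=None):
    """print tool-axis shift from current (or start=(pos,psi) down) and the rotvec after it"""
    s=env.get_state(); q=s["orientation"]
    R=Rn.from_quat([q[1],q[2],q[3],q[0]]).as_matrix(); p0=s["tcp_pos"]
    if start: p0,R=np.array(start[0]),dn(start[1])
    D=dn(psi)
    print("shift",np.round(R.T@(np.array(p)-p0),4),"rot",np.round(Rn.from_matrix(R.T@D).as_rotvec(),4),
      "| at",np.round(p0,4),"psi",round(np.degrees(np.arctan2(R[1,0],R[0,0])),2),"gap",s["finger_gap"],"F",np.round(s["wrist_force"],1))
def dn(psi):
    a=np.radians(psi); c,s=np.cos(a),np.sin(a)
    return np.array([[c,s,0],[s,-c,0],[0,0,-1]])
E
python3 - <<'E'
from h import *
go([.52,-.08,.35],85)
E
```

```text
shift [-0.4187  0.5025 -0.0999] rot [-0.0004  0.0013 -0.3665] | at [0.2519 0.5165 0.2496] psi 64.0 gap 0.08550712867462763 F [-0.3  0.  -0.6]
```

Call:
{"op": "carry_out", "data": {
  "steps": [
    [1,0,0,-0.04,0,0,0],
    [1,0,0,-0.06,0,0,0],
    [1,-0.0322,0.0387,0,0,0,0],
    [1,-0.0322,0.0387,0,0,0,0],
    [1,-0.0322,0.0387,0,0,0,0],
    [1,-0.0322,0.0387,0,0,0,0],
    [1,-0.0322,0.0387,0,0,0,0],
    [1,-0.0322,0.0387,0,0,0,0],
    [1,-0.0322,0.0387,0,0,0,0],
    [1,-0.0322,0.0387,0,0,0,0],
    [1,-0.0322,0.0387,0,0,0,0],
    [1,-0.0322,0.0387,0,0,0,0],
    [1,-0.0322,0.0387,0,0,0,0],
    [1,-0.0322,0.0387,0,0,0,0],
    [1,-0.0322,0.0387,0,0,0,0],
    [1,0,0,0,0,0,-0.12],
    [1,0,0,0,0,0,-0.12],
    [1,0,0,0,0,0,-0.1265],
    [1,0,0,0,0,0,0],
    [1,0,0,0,0,0,0]
  ]
}}

```text
clock: 2.65
tcp_pos: [0.5207, -0.0799, 0.3502]
orientation: [-0.0, 0.738, 0.675, -0.0]
wrist_force: [-0.4, 0.2, -0.2]
finger_gap: 0.0857
```

```bash
python3 - <<'E'
from h import *
go([.52,-.08,.35],85)
snap("wrist","w0",scale=1.5)
print(env.get_state()["joint_pos"])
E
```

```text
shift [-0.0002 -0.0007  0.0002] rot [-0.0002 -0.0002 -0.002 ] | at [ 0.5207 -0.0799  0.3502] psi 84.89 gap 0.08565827226770881 F [-0.4  0.2 -0.2]
[-3.04751937e-01  2.11247342e-01  1.53136168e-01  1.51286067e+00
  7.67696712e-05 -2.15874512e-01]
```

View pics/w0.png

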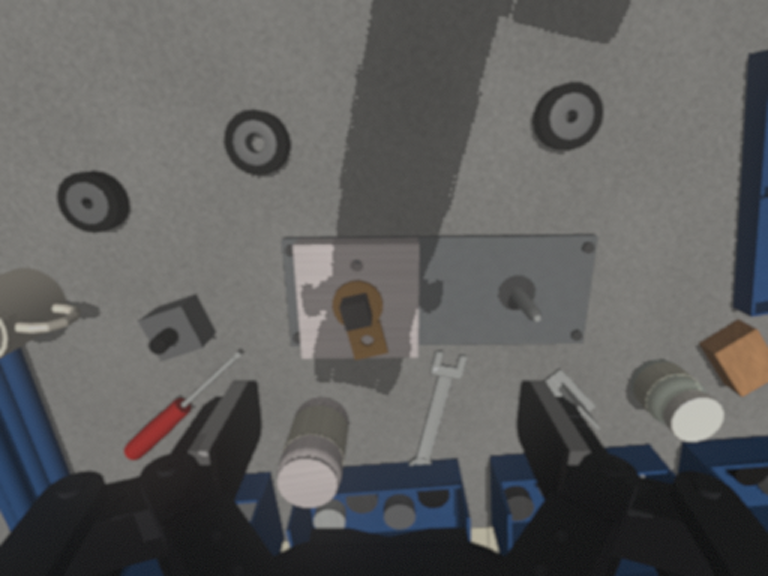

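```bash
python3 - <<'E'
from h import *
c=load("w0")
P=lambda n,u,v,z:print(n,np.round(ray(c,u/1.5,v/1.5,z)[:2],4))
P("hole",356,265,.04);P("earh",366,340,.048);P("boss",356,311,.076);P("disc",357,303,.048)
P("spin top",538,318,.084);P("spin foot",518,293,.012)
for p in((289,248),(588,248),(576,335),(296,339)):P("bolt",*p,.012)
for p in((283,235),(597,235)):P("corner",*p,.012)
for p in((294,245),(419,238),(419,357),(302,359)):P("deck",*p,.04)
P("A",90,201,.024);P("B",257,142,.024);P("C",570,116,.024)
P("pintop",163,342,.070)
for p in((140,322),(197,296),(215,330),(161,361)):P("block",*p,.04)
E
```

```text
hole [ 0.556 -0.116]
earh [ 0.6347 -0.1139]
boss [ 0.5909 -0.1175]
disc [ 0.5932 -0.1186]
spin top [0.6097 0.0513]
spin foot [0.6105 0.0521]
bolt [ 0.5392 -0.1865]
bolt [0.5669 0.1248]
bolt [0.6662 0.1168]
bolt [ 0.6433 -0.1954]
corner [ 0.525  -0.1905]
corner [0.5538 0.1333]
deck [ 0.5304 -0.1742]
deck [ 0.5343 -0.0518]
deck [ 0.6633 -0.0604]
deck [ 0.6546 -0.1853]
A [ 0.4722 -0.371 ]
B [ 0.4323 -0.1972]
C [0.4355 0.0962]
pintop [ 0.6089 -0.3107]
block [ 0.5971 -0.3464]
block [ 0.5742 -0.2809]
block [ 0.613  -0.2707]
block [ 0.6435 -0.3361]
```

```bash
python3 - <<'E'
from h import *
go([.5955,-.119,.2],10)
E
```

```text
shift [-0.0323  0.078   0.1502] rot [-2.0000e-04  0.0000e+00  1.3074e+00] | at [ 0.5207 -0.0799  0.3502] psi 84.91 gap 0.08549974317391452 F [1.3 0.5 0.1]
```

Call:
{"op": "carry_out", "data": {
  "steps": [
    [1,-0.0108,0.026,0.03,0,0,0],
    [1,-0.0108,0.026,0.03,0,0,0],
    [1,-0.0108,0.026,0.03,0,0,0],
    [1,0,0,0,0,0,0.1634],
    [1,0,0,0,0,0,0.1634],
    [1,0,0,0,0,0,0.1634],
    [1,0,0,0,0,0,0.1634],
    [1,0,0,0,0,0,0.1634],
    [1,0,0,0,0,0,0.1634],
    [1,0,0,0,0,0,0.1634],
    [1,0,0,0,0,0,0.1634],
    [1,0,0,0.03,0,0,0],
    [1,0,0,0.03,0,0,0],
    [1,0,0,0,0,0,0],
    [1,0,0,0,0,0,0]
  ]
}}

```text
clock: 4.58
tcp_pos: [0.5961, -0.1191, 0.2013]
orientation: [0.0, 0.996, 0.088, 0.0]
wrist_force: [0.7, 0.1, 0.8]
finger_gap: 0.0854
```

```bash
python3 - <<'E'
from h import *
go([.5955,-.119,.07],10)
snap("wrist","w1",scale=1.4)
E
```

```text
shift [-0.0006 -0.0003  0.1313] rot [ 0.0004 -0.0009  0.0014] | at [ 0.5961 -0.1191  0.2013] psi 10.08 gap 0.08537273338619604 F [0.7 0.1 0.8]
```

View pics/w1.png

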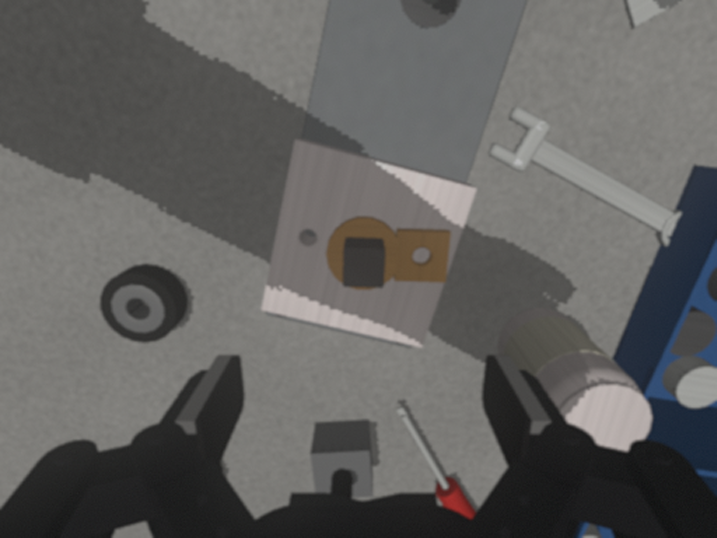

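```bash
python3 - <<'E'
from h import *
c=load("w1")
P=lambda n,u,v,z:np.round(ray(c,u/1.4,v/1.4,z)[:2],4)
h=P("hole",308,237,.04);e=P("earh",422,255,.048);d=P("disc",362,252,.048);print(h,e,d)
q=[P("",*p,.04) for p in((296,140),(476,187),(422,347),(262,310))];print(q,np.mean(q,0))
for i in range(4):
    v=q[(i+1)%4]-q[i];print(np.hypot(*v),np.degrees(np.arctan2(v[1],v[0])))
v=e-d;print(np.degrees(np.arctan2(v[1],v[0])))
E
```

```text
[ 0.5567 -0.1154] [ 0.6359 -0.1122] [ 0.5951 -0.1172]
[array([ 0.5406, -0.053 ]), array([ 0.6625, -0.0618]), array([ 0.6536, -0.1857]), array([ 0.5308, -0.1763])] [ 0.596875 -0.1192  ]
0.12221722464530113 -4.129037847427153
0.12421924166569366 -94.10862053306013
0.12315924650630165 175.62270295619393
0.12368884347426005 85.45563073361703
6.986704536666924
```

Call:
{"op": "carry_out", "data": {
  "steps": [
    [1,0,0,0.04,0,0,0],
    [1,0,0,0.04,0,0,0],
    [1,0,0,0.03,0,0,0],
    [1,0,0,0.02,0,0,0],
    [0,0,0,0,0,0,0],
    [-0.3,0,0,0,0,0,0],
    [-0.5,0,0,0,0,0,0],
    [-0.6,0,0,0,0,0,0],
    [-0.6,0,0,0,0,0,0],
    [-0.6,0,0,0,0,0,0]
  ],
  "grip_force": 30
}}

```text
clock: 5.88
tcp_pos: [0.5967, -0.1194, 0.072]
orientation: [0.001, 0.996, 0.088, 0.001]
wrist_force: [-0.0, -0.1, 5.8]
finger_gap: 0.0253
```

Call:
{"op": "carry_out", "data": {
  "steps": [
    [-1,0,0,0,0,0,0],
    [-1,0,0,0,0,0,0],
    [-1,0,0,0,0,0,-0.1604],
    [-1,0,0,0,0,0,-0.1604],
    [-1,0,0,0,0,0,-0.1604],
    [-1,0,0,0,0,0,-0.1604],
    [-1,0,0,0,0,0,-0.1604],
    [-1,0,0,0,0,0,-0.1604],
    [-1,0,0,0,0,0,-0.1604],
    [-1,0,0,0,0,0,-0.1604],
    [-1,0,0,0,0,0,-0.1604],
    [-1,0,0,0,0,0,-0.1604],
    [-1,0,0,0,0,0,-0.1604],
    [-1,0,0,0,0,0,-0.1604],
    [-1,0,0,0,0,0,-0.1604],
    [-1,0,0,0,0,0,-0.1604],
    [-1,0,0,0,0,0,-0.1604],
    [-1,0,0,0,0,0,-0.1604],
    [-1,0,0,0,0,0,-0.1604],
    [-1,0,0,0,0,0,-0.1604]
  ]
}}

```text
clock: 8.38
tcp_pos: [0.5964, -0.1181, 0.072]
orientation: [0.001, 0.036, 0.999, 0.001]
wrist_force: [-1.3, 4.2, 7.2]
finger_gap: 0.0255
```

```bash
python3 - <<'E'
from h import *
go([.597,-.119,.17],175.5)
E
```

```text
shift [-0.0009 -0.0007 -0.098 ] rot [0.0015 0.0022 0.0062] | at [ 0.5964 -0.1181  0.072 ] psi 175.85 gap 0.025481878040635255 F [-1.3  4.2  7.2]
```

Call:
{"op": "carry_out", "data": {
  "steps": [
    [-1,0,0,0,0,0,0.006],
    [-1,0,0,0,0,0,0],
    [-0.3,0,0,0,0,0,0],
    [0.3,0,0,0,0,0,0],
    [1,0,0,0,0,0,0],
    [1,0,0,0,0,0,0],
    [1,0,0,-0.03,0,0,0],
    [1,0,0,-0.05,0,0,0],
    [1,0,0,-0.05,0,0,0],
    [1,0,0,0,0,0,0],
    [1,0,0,0,0,0,0]
  ]
}}

```text
clock: 9.75
tcp_pos: [0.5954, -0.119, 0.1999]
orientation: [-0.0, 0.042, 0.999, 0.0]
wrist_force: [-0.5, 0.8, -0.0]
finger_gap: 0.0856
```

```bash
python3 - <<'E'
from h import *
go([.61,-.313,.2],85)
snap("wrist","w2",crop=(130,40,400,260),scale=2.9)
E
```

```text
shift [-3.080e-02 -1.921e-01 -1.000e-04] rot [-1.0000e-04 -2.0000e-04  1.5739e+00] | at [ 0.5954 -0.119   0.1999] psi 175.18 gap 0.08557705666570849 F [-0.5  0.8 -0. ]
```

View pics/w2.png

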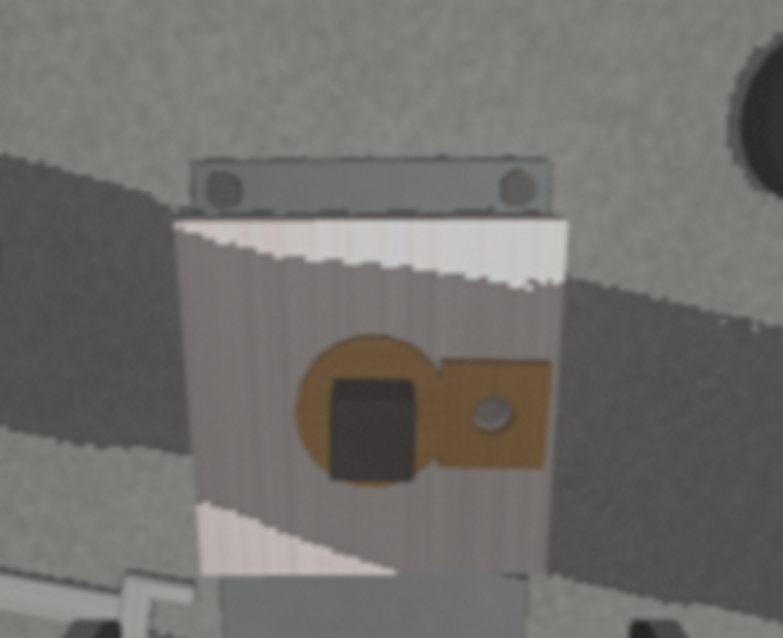

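Call:
{"op": "carry_out", "data": {
  "steps": [
    [1,-0.0077,-0.048,0,0,0,0],
    [1,-0.0077,-0.048,0,0,0,0],
    [1,-0.0077,-0.048,0,0,0,0],
    [1,-0.0077,-0.048,0,0,0,0],
    [1,0,0,0,0,0,0.1574],
    [1,0,0,0,0,0,0.1574],
    [1,0,0,0,0,0,0.1574],
    [1,0,0,0,0,0,0.1574],
    [1,0,0,0,0,0,0.1574],
    [1,0,0,0,0,0,0.1574],
    [1,0,0,0,0,0,0.1574],
    [1,0,0,0,0,0,0.1574],
    [1,0,0,0,0,0,0.1574],
    [1,0,0,0,0,0,0.1574],
    [1,0,0,-0.03,0,0,0],
    [1,0,0,0,0,0,0]
  ]
}}

```text
clock: 11.8
tcp_pos: [0.6106, -0.3132, 0.2306]
orientation: [0.0, 0.737, 0.676, 0.0]
wrist_force: [-0.2, -0.5, -0.8]
finger_gap: 0.0853
```

```bash
python3 - <<'E'
from h import *
go([.61,-.313,.2],85)
snap("wrist","w3",scale=1.5)
c=load("w2")
print(ray(c,299.7,182.1,.048))
E
```

```text
shift [ 0.0002 -0.0007  0.0306] rot [0.001  0.0004 0.    ] | at [ 0.6106 -0.3132  0.2306] psi 85.0 gap 0.08534980084493234 F [-0.2 -0.5 -0.8]
[ 0.55641149 -0.11707681  0.048     ]
```

View pics/w3.png

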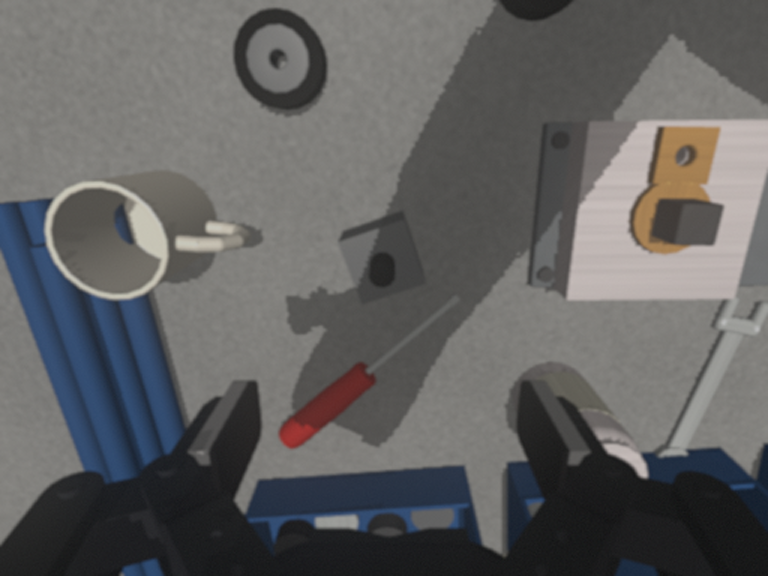

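```bash
python3 - <<'E'
from h import *
c=load("w3");P=lambda u,v,z:np.round(ray(c,u/1.5,v/1.5,z)[:2],4)
q=[P(*p,.04) for p in((342,242),(403,218),(425,282),(363,303))];print(np.mean(q,0),P(382,274,.07),P(685,155,.048))
b=np.mean(q,0)
for z in(.04,.07):print(proj(c,[*b,z])*1.5)
im=c["color"][130:220,210:300].astype(int)
m=(im.sum(2)<105).astype(np.uint8);n,l,s,ce=cv2.connectedComponentsWithStats(m)
for i in range(1,n):
  if s[i,4]>60:print(s[i],(ce[i]+[210,130])*1.5)
g=ce[1+np.argmax(s[1:,4])]+[210,130];print(P(g[0]*1.5,g[1]*1.5,.055))
E
```

```text
[ 0.612725 -0.317775] [ 0.6125 -0.3182] [ 0.5559 -0.1162]
[383.22404346 262.06370799]
[382.67944026 274.33483182]Traceback (most recent call last):
  File "<stdin>", line 10, in <module>
    return _wrapfunc(a, 'argmax', axis=axis, out=out, **kwds)
    return bound(*args, **kwds)
ValueError: attempt to get argmax of an empty sequence
```

```bash
python3 - <<'E'
from h import *
go([.6098,-.318,.062],85.3)
E
```

```text
shift [-5.100e-03  1.000e-04  1.674e-01] rot [-0.0005 -0.0004 -0.0052] | at [ 0.6102 -0.313   0.2294] psi 85.0 gap 0.08558815898761538 F [ 0.1  0.5 -0.6]
```

Call:
{"op": "carry_out", "data": {
  "steps": [
    [1,-0.005,0,0.02,0,0,-0.005],
    [1,0,0,0.04,0,0,0],
    [1,0,0,0.04,0,0,0],
    [1,0,0,0.04,0,0,0],
    [1,0,0,0.0274,0,0,0],
    [0.2,0,0,0,0,0,0],
    [-0.3,0,0,0,0,0,0],
    [-0.5,0,0,0,0,0,0],
    [-0.7,0,0,0,0,0,0],
    [-1,0,0,0,0,0,0],
    [-1,0,0,0,0,0,0],
    [-1,0,0,0,0,0,0]
  ],
  "grip_force": 60
}}

```text
clock: 13.35
tcp_pos: [0.6107, -0.3185, 0.0647]
orientation: [0.002, 0.736, 0.677, 0.0]
wrist_force: [1.3, -0.0, 6.0]
finger_gap: 0.016
```

```bash
python3 - <<'E'
from h import *
go([.6098,-.318,.062],85.3)
E
```

```text
shift [ 0.0005 -0.001   0.0027] rot [ 0.0028  0.0015 -0.0002] | at [ 0.6107 -0.3185  0.0647] psi 85.29 gap 0.01604788369047681 F [ 1.3 -0.   6. ]
```

Call:
{"op": "carry_out", "data": {
  "steps": [
    [-1,0,0,-0.02,0,0,0],
    [-1,0,0,-0.04,0,0,0],
    [-1,0,0,-0.04,0,0,0],
    [-1,0,0,0,0,0,0],
    [-1,0,0,0,0,0,0]
  ]
}}

```text
clock: 13.98
tcp_pos: [0.6094, -0.3176, 0.1621]
orientation: [-0.001, 0.736, 0.677, -0.0]
wrist_force: [-0.0, -1.0, -0.8]
finger_gap: 0.0161
```

```bash
python3 - <<'E'
from h import *
go([.5532,-.1162,.16],85.3)
a=snap("scene","s4");b=snap("side","d4")
X=env.get_state()["tcp_pos"]
ims=[]
for c in(a,b):
    u,v=proj(c,X).astype(int);print(u,v)
    im=c["color"][v-45:v+45,u-45:u+45,::-1];ims.append(cv2.resize(im,(390,390),interpolation=cv2.INTER_CUBIC))
cv2.imwrite("pics/pin4.png",np.hstack(ims))
E
```

```text
shift [ 0.1961 -0.0725  0.0023] rot [-0.0009 -0.0006 -0.0003] | at [ 0.6094 -0.3176  0.1621] psi 85.28 gap 0.016082087467518998 F [-0.  -1.  -0.8]
180 154
304 208
```

View pics/pin4.png

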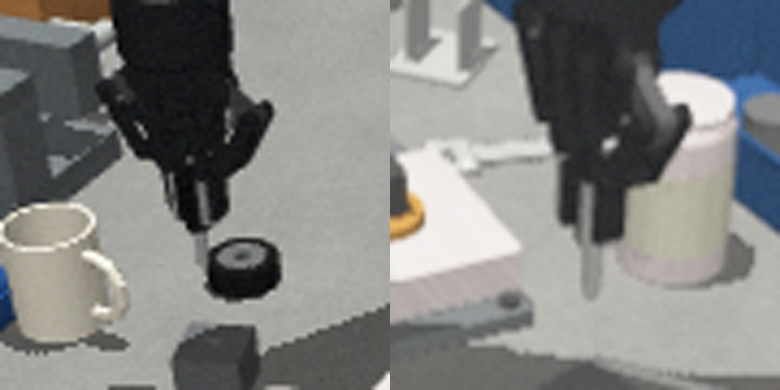

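```bash
python3 - <<'E'
from h import *
a=load("s4");b=load("d4")
for X in([.6124,-.3176,.1034],[.6124,-.3176,.1374]):print(proj(a,X),proj(b,X))
pts=cv2.triangulatePoints(a["K"]@np.c_[a["R"],a["t"]],b["K"]@np.c_[b["R"],b["t"]],np.array([181.8,169.8]),np.array([305.2,231.3]))
print((pts[:3]/pts[3]).T)
E
```

```text
[182.4473895  171.01389843] [305.00659172 231.34699744]
[181.13368788 161.508009  ] [305.66523066 217.8776787 ]
[[ 0.61067373 -0.32068673  0.10607191]]
```

Call:
{"op": "carry_out", "data": {
  "steps": [
    [-1,0.0392,-0.0145,0,0,0,0],
    [-1,0.0392,-0.0145,0,0,0,0],
    [-1,0.0392,-0.0145,0,0,0,0],
    [-1,0.0392,-0.0145,0,0,0,0],
    [-1,0.0393,-0.0145,0,0,0,0],
    [-1,0,0,0.02,0,0,0],
    [-1,0,0,0.02,0,0,0],
    [-1,0,0,0.01,0,0,0],
    [-1,0,0,0,0,0,0],
    [-1,0,0,0,0,0,0]
  ]
}}

```text
clock: 15.32
tcp_pos: [0.5539, -0.1168, 0.1132]
orientation: [0.0, 0.736, 0.677, 0.0]
wrist_force: [0.5, -0.7, -0.8]
finger_gap: 0.0158
```

```bash
python3 - <<'E'
from h import *
go([.5532,-.1162,.0727],85.3)
c=snap("wrist","w5");
a=snap("scene","s5");b=snap("side","d5")
X=[.5562,-.1162,.06];ims=[]
for c in(a,b):
    u,v=proj(c,X).astype(int)
    im=c["color"][v-35:v+35,u-35:u+35,::-1];ims.append(cv2.resize(im,(390,390),interpolation=cv2.INTER_CUBIC))
cv2.imwrite("pics/pin5.png",np.hstack(ims))
E
```

```text
shift [ 0.0005 -0.0008  0.0405] rot [ 0.0005  0.     -0.0006] | at [ 0.5539 -0.1168  0.1132] psi 85.27 gap 0.015780830994058158 F [ 0.5 -0.7 -0.8]
```

View pics/pin5.png

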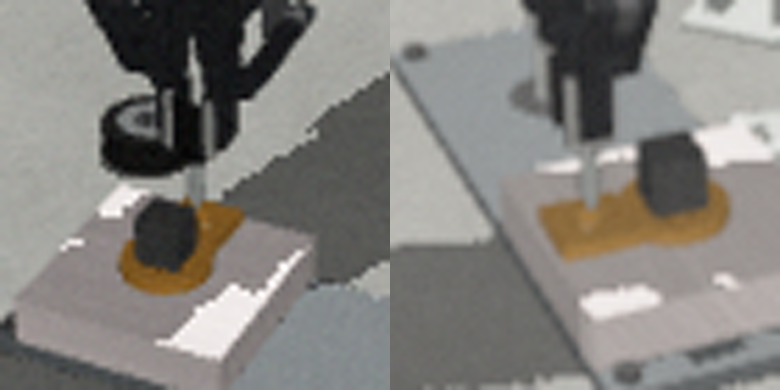

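Call:
{"op": "carry_out", "data": {
  "steps": [
    [-1,0,0,0.01,0,0,0],
    [-1,0,0,0.01,0,0,0],
    [-1,0,0,0.005,0,0,0],
    [-1,0,0,0,0,0,0]
  ]
}}

```text
clock: 15.98
tcp_pos: [0.5531, -0.1163, 0.087]
orientation: [-0.001, 0.736, 0.677, -0.0]
wrist_force: [0.0, 0.3, -0.1]
finger_gap: 0.0158
```

Call:
{"op": "carry_out", "data": {
  "steps": [
    [-1,0,0,0.008,0,0,0],
    [-1,0,0,0.004,0,0,0],
    [-1,0,0,0.002,0,0,0],
    [-1,0,0,0.001,0,0,0],
    [-1,0,0,0,0,0,0]
  ]
}}

```text
clock: 16.6
tcp_pos: [0.5537, -0.1165, 0.073]
orientation: [0.0, 0.736, 0.677, 0.0]
wrist_force: [-0.1, 0.6, 0.1]
finger_gap: 0.0161
```

Release there, lift, then press the pin top with shut fingers.

Call:
{"op": "carry_out", "data": {
  "steps": [
    [-1,0,0,0.001,0,0,0],
    [-1,0,0,0,0,0,0],
    [-0.5,0,0,0,0,0,0],
    [0,0,0,0,0,0,0],
    [0,0,0,0,0,0,0],
    [0,0,0,-0.03,0,0,0],
    [-0.5,0,0,-0.015,0,0,0],
    [-1,0,0.003,0,0,0,0],
    [-1,0,0,0,0,0,0],
    [-1,0,0,0,0,0,0],
    [-1,0,0,0,0,0,0]
  ]
}}

```text
clock: 17.98
tcp_pos: [0.5562, -0.1166, 0.1161]
orientation: [-0.001, 0.736, 0.677, -0.0]
wrist_force: [-0.5, 0.0, -0.4]
finger_gap: 0.0002
```

```bash
python3 - <<'E'
from h import *
go([.5562,-.1165,.098],85.3)
a=snap("scene","s6");b=snap("side","d6")
X=[.5562,-.1162,.06];ims=[]
for c in(a,b):
    u,v=proj(c,X).astype(int)
    im=c["color"][v-35:v+35,u-35:u+35,::-1];ims.append(cv2.resize(im,(390,390),interpolation=cv2.INTER_CUBIC))
cv2.imwrite("pics/pin6.png",np.hstack(ims))
E
```

```text
shift [0.0001 0.     0.0181] rot [-0.0013 -0.0005 -0.0003] | at [ 0.5562 -0.1166  0.1161] psi 85.29 gap 0.0002057229122801455 F [-0.5  0.  -0.4]
```

View pics/pin6.png

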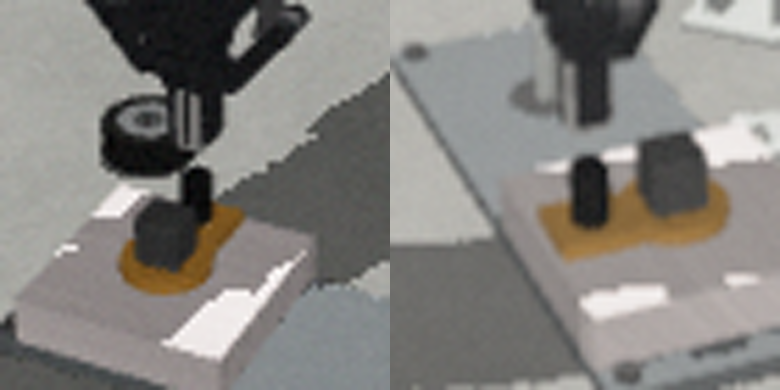

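Call:
{"op": "carry_out", "data": {
  "steps": [
    [-1,0,0,0.012,0,0,0],
    [-1,0,0,0.006,0,0,0],
    [-1,0,0,0.003,0,0,0],
    [-1,0,0,0,0,0,0]
  ]
}}

```text
clock: 18.58
tcp_pos: [0.5565, -0.1167, 0.097]
orientation: [0.0, 0.736, 0.677, 0.0]
wrist_force: [-4.6, 1.6, 11.2]
finger_gap: 0.0001
```

Call:
{"op": "carry_out", "data": {
  "steps": [
    [-1,0,0,-0.04,0,0,0],
    [-1,0,0,-0.04,0,0,0]
  ]
}}

```text
clock: 18.82
tcp_pos: [0.556, -0.1165, 0.1759]
orientation: [-0.001, 0.736, 0.677, -0.0]
wrist_force: [1.2, -0.3, -0.2]
finger_gap: 0.0
```

```bash
python3 - <<'E'
from h import *
go([.433,-.199,.177],85.3)
E
```

```text
shift [-0.0923 -0.1158 -0.0009] rot [-0.0019 -0.0006 -0.0003] | at [ 0.556  -0.1165  0.1759] psi 85.28 gap 2.9849855587265385e-05 F [ 1.2 -0.3 -0.2]
```

Call:
{"op": "carry_out", "data": {
  "steps": [
    [1,-0.0231,-0.029,0,0,0,0],
    [1,-0.0231,-0.029,0,0,0,0],
    [1,-0.0231,-0.029,0,0,0,0],
    [1,-0.023,-0.0288,0,0,0,0],
    [1,0,0,0,0,0,0],
    [1,0,0,0,0,0,0]
  ]
}}

```text
clock: 19.58
tcp_pos: [0.4339, -0.1993, 0.1758]
orientation: [0.0, 0.736, 0.677, 0.0]
wrist_force: [-0.1, 0.0, -0.7]
finger_gap: 0.0854
```

```bash
cat >> h.py <<'E'
def wheels(c,z=.024,thr=60):
    """hub ellipse inside dark tread ring -> list of (xy, hub diameter mm, pixel)"""
    g=cv2.cvtColor(c["color"],cv2.COLOR_RGB2GRAY)
    for t in range(40,80,4):
        m=(g<t).astype(np.uint8)
        cs,hi=cv2.findContours(m,cv2.RETR_CCOMP,cv2.CHAIN_APPROX_NONE)
        for k,h in zip(cs,hi[0]) if hi is not None else []:
            A=cv2.contourArea(k)
            if h[3]<0 or A<150 or len(k)<20: continue
            e=cv2.fitEllipse(cv2.convexHull(k)); (u,v),(a,b),_=e
            if a/b<.6 or abs(A/(np.pi*a*b/4)-1)>.12: continue
            p=ray(c,u,v,z); D=np.linalg.norm(-c["R"].T@c["t"]-p)
            d=np.sqrt(a*b)/c["K"][0,0]*D*1000
            if 20<d<60: print("thr",t,"hub",np.round(p[:2],4),"d~%.1f"%d,"px",round(u),round(v))
E
python3 - <<'E'
from h import *
c=snap("wrist","w7",scale=1.5);go([.433,-.199,.018],85.3);wheels(c)
E
```

```text
shift [-0.     -0.0013  0.1578] rot [ 0.0005 -0.0001  0.0001] | at [ 0.4342 -0.1991  0.1758] psi 85.3 gap 0.08526730706150494 F [ 0.5 -0.4  0. ]
thr 52 hub [ 0.4313 -0.2006] d~42.6 px 258 181
thr 56 hub [ 0.4729 -0.375 ] d~49.6 px 90 234
thr 56 hub [ 0.4313 -0.2006] d~41.9 px 258 181
thr 60 hub [ 0.4729 -0.375 ] d~48.9 px 89 233
thr 60 hub [ 0.4313 -0.2005] d~41.3 px 258 181
thr 64 hub [ 0.4729 -0.375 ] d~48.2 px 90 234
thr 64 hub [ 0.4312 -0.2006] d~40.5 px 258 181
thr 68 hub [ 0.4729 -0.375 ] d~47.8 px 90 234
thr 68 hub [ 0.431  -0.2009] d~39.8 px 257 180
thr 72 hub [ 0.4728 -0.3749] d~47.5 px 90 233
thr 76 hub [ 0.4728 -0.3749] d~47.0 px 90 233
```

View pics/w7.png

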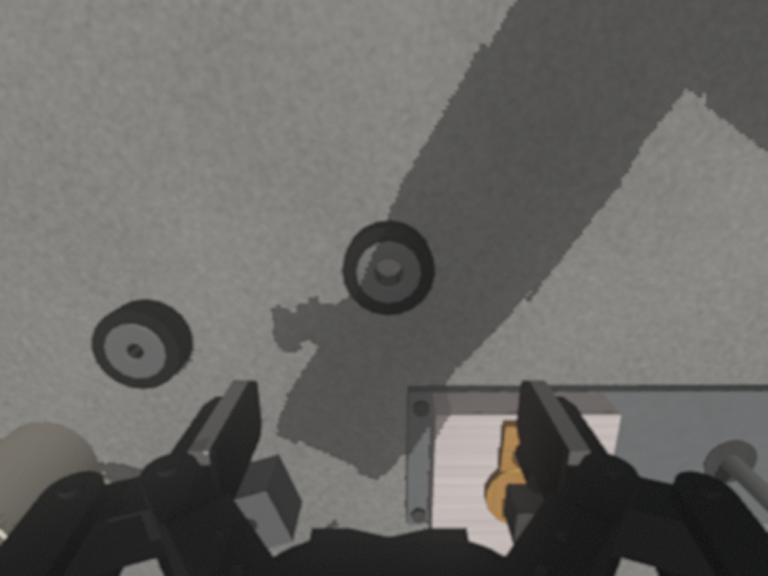

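Call:
{"op": "carry_out", "data": {
  "steps": [
    [1,-0.0014,-0.0021,0.03,0,0,0],
    [1,0,0,0.04,0,0,0],
    [1,0,0,0.04,0,0,0],
    [1,0,0,0.03,0,0,0],
    [1,0,0,0.018,0,0,0],
    [0.6,0,0,0,0,0,0],
    [0.3,0,0,0,0,0,0],
    [0,0,0,0,0,0,0],
    [-1,0,0,0,0,0,0],
    [-1,0,0,0,0,0,0],
    [-1,0,0,0,0,0,0],
    [-1,0,0,-0.03,0,0,0],
    [-1,0,0,-0.04,0,0,0],
    [-1,0,0,-0.04,0,0,0],
    [-1,0,0,-0.03,0,0,0],
    [-1,0,0,0,0,0,0]
  ],
  "grip_force": 50
}}

```text
clock: 21.62
tcp_pos: [0.4328, -0.2015, 0.1601]
orientation: [0.002, 0.736, 0.677, 0.001]
wrist_force: [0.7, 0.1, -1.6]
finger_gap: 0.0577
```

```bash
python3 - <<'E'
from h import *
go([.6105,.0515,.16],85.3)
a=snap("scene","s8");b=snap("side","d8")
X=env.get_state()["tcp_pos"];ims=[]
for c in(a,b):
    u,v=proj(c,X).astype(int)
    im=c["color"][v-45:v+45,u-45:u+45,::-1];ims.append(cv2.resize(im,(390,390),interpolation=cv2.INTER_CUBIC))
cv2.imwrite("pics/wb8.png",np.hstack(ims))
E
```

```text
shift [2.667e-01 1.563e-01 1.000e-04] rot [ 0.0043  0.0025 -0.0004] | at [ 0.4328 -0.2015  0.1601] psi 85.28 gap 0.057683292306736855 F [ 0.7  0.1 -1.6]
```

View pics/wb8.png

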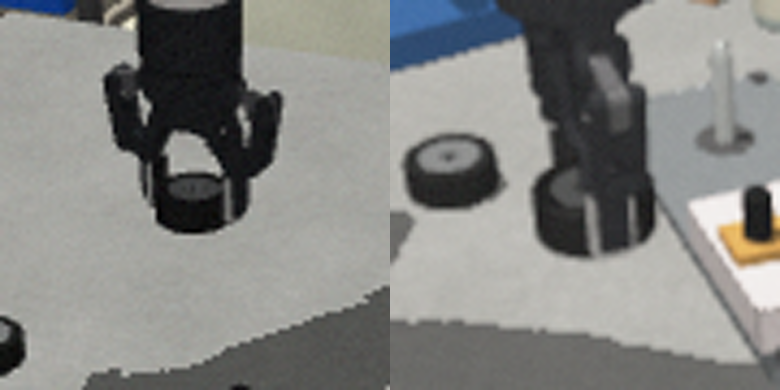

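Call:
{"op": "carry_out", "data": {
  "steps": [
    [-1,0.0381,0.0223,0,0,0,0],
    [-1,0.0381,0.0223,0,0,0,0],
    [-1,0.0381,0.0223,0,0,0,0],
    [-1,0.0381,0.0223,0,0,0,0],
    [-1,0.0381,0.0223,0,0,0,0],
    [-1,0.0381,0.0223,0,0,0,0],
    [-1,0.0381,0.0225,0,0,0,0],
    [-1,0,0,0.03,0,0,0],
    [-1,0,0,0.02,0,0,0],
    [-1,0,0,0.01,0,0,0],
    [-1,0,0,0.01,0,0,0],
    [-1,0,0,0,0,0,0]
  ]
}}

```text
clock: 23.22
tcp_pos: [0.6086, 0.0523, 0.0871]
orientation: [-0.001, 0.736, 0.677, -0.0]
wrist_force: [0.2, -0.4, -1.0]
finger_gap: 0.0575
```

```bash
python3 - <<'E'
from h import *
go([.6105,.0515,.16],85.3)
E
```

```text
shift [-0.0006  0.0019 -0.0729] rot [-0.0014 -0.     -0.0006] | at [0.6086 0.0523 0.0871] psi 85.26 gap 0.05746404666961604 F [ 0.2 -0.4 -1. ]
```

Call:
{"op": "carry_out", "data": {
  "steps": [
    [-1,0,0.001,0.01,0,0,0],
    [-1,0,0,0.01,0,0,0],
    [-1,0,0,0.01,0,0,0],
    [-1,0,0,0.008,0,0,0],
    [-1,0,0,0,0,0,0]
  ]
}}

```text
clock: 23.85
tcp_pos: [0.6094, 0.0525, 0.0489]
orientation: [-0.001, 0.736, 0.677, -0.001]
wrist_force: [0.2, 0.4, -1.8]
finger_gap: 0.0579
```

Call:
{"op": "carry_out", "data": {
  "steps": [
    [0.6,0,0,0,0,0,0],
    [1,0,0,0,0,0,0],
    [1,0,0,0,0,0,0],
    [1,0,0,-0.04,0,0,0],
    [1,0,0,-0.04,0,0,0],
    [1,0,0,-0.05,0,0,0],
    [1,0,0,0,0,0,0]
  ]
}}

```text
clock: 24.72
tcp_pos: [0.6131, 0.0523, 0.1852]
orientation: [0.003, 0.736, 0.677, 0.003]
wrist_force: [-0.1, 0.2, 0.8]
finger_gap: 0.0854
```

```bash
python3 - <<'E'
from h import *
go([.436,.097,.177],85.3)
c=snap("wrist","w9",scale=1.2)
a=snap("side","d9")
u,v=proj(a,[.6105,.052,.04]).astype(int)
im=a["color"][v-45:v+45,u-45:u+45,::-1];w=cv2.imread("pics/w9.png")
r=cv2.resize(im,(180,180),interpolation=cv2.INTER_CUBIC);w=np.hstack([w,np.vstack([r,np.zeros((w.shape[0]-180,180,3),np.uint8)])])
cv2.imwrite("pics/v9.png",w)
wheels(c)
E
```

```text
shift [ 0.03   -0.1803  0.0065] rot [ 0.0096 -0.0004 -0.0002] | at [0.6131 0.0523 0.1852] psi 85.29 gap 0.08541599139310806 F [-0.1  0.2  0.8]
thr 44 hub [0.6136 0.0521] d~44.7 px 259 179
thr 48 hub [0.6137 0.0519] d~43.9 px 259 180
thr 52 hub [0.6135 0.0519] d~43.1 px 259 179
thr 56 hub [0.6136 0.0518] d~42.5 px 259 179
thr 60 hub [0.6136 0.0518] d~41.9 px 259 179
thr 64 hub [0.6137 0.0519] d~40.9 px 259 180
```

View pics/v9.png

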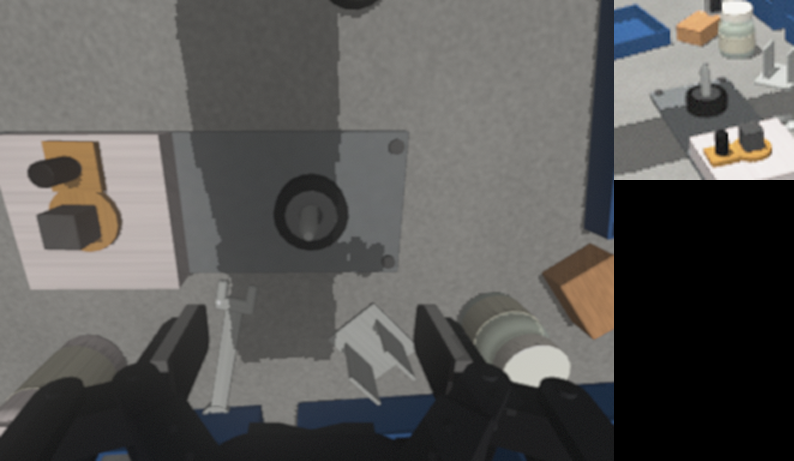

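Call:
{"op": "carry_out", "data": {
  "steps": [
    [1,0.006,-0.036,0,0,0,0],
    [1,0.006,-0.036,0,0,0,0],
    [1,0.006,-0.036,0,0,0,0],
    [1,0.006,-0.036,0,0,0,0],
    [1,0.006,-0.036,0.006,0,0,0],
    [1,0,0,0,0,0,0],
    [1,0,0,0,0,0,0]
  ]
}}

```text
clock: 25.7
tcp_pos: [0.4333, 0.0971, 0.1733]
orientation: [-0.0, 0.736, 0.677, -0.0]
wrist_force: [-0.4, 0.3, -0.7]
finger_gap: 0.0857
```

```bash
python3 - <<'E'
from h import *
go([.4355,.0965,.018],85.3)
c=snap("wrist","w10");wheels(c)
E
```

```text
shift [-0.0004  0.0024  0.1553] rot [-0.0004  0.0001 -0.0001] | at [0.4333 0.0971 0.1733] psi 85.29 gap 0.08571009811892964 F [-0.4  0.3 -0.7]
thr 48 hub [0.4349 0.0985] d~42.9 px 261 186
thr 48 hub [0.6208 0.0497] d~46.2 px 232 342
thr 52 hub [0.4349 0.0984] d~42.2 px 261 186
thr 52 hub [0.6209 0.0498] d~45.5 px 232 342
thr 56 hub [0.4349 0.0984] d~41.7 px 261 186
thr 60 hub [0.4349 0.0985] d~41.0 px 261 186
thr 64 hub [0.4349 0.0986] d~40.5 px 261 186
thr 72 hub [0.6207 0.0498] d~43.1 px 232 342
```

Call:
{"op": "carry_out", "data": {
  "steps": [
    [1,0.0014,0.0018,0.03,0,0,0],
    [1,0,0,0.04,0,0,0],
    [1,0,0,0.04,0,0,0],
    [1,0,0,0.03,0,0,0],
    [1,0,0,0.015,0,0,0],
    [0.6,0,0,0,0,0,0],
    [0.3,0,0,0,0,0,0],
    [0,0,0,0,0,0,0],
    [-1,0,0,0,0,0,0],
    [-1,0,0,0,0,0,0],
    [-1,0,0,0,0,0,0],
    [-1,0,0,-0.03,0,0,0],
    [-1,0,0,-0.04,0,0,0],
    [-1,0,0,-0.04,0,0,0],
    [-1,0,0,-0.03,0,0,0],
    [-1,0,0,0,0,0,0]
  ]
}}

```text
clock: 27.75
tcp_pos: [0.4368, 0.0985, 0.1611]
orientation: [0.002, 0.736, 0.677, 0.002]
wrist_force: [0.1, 0.2, -0.6]
finger_gap: 0.0586
```

```bash
python3 - <<'E'
from h import *
go([.6105,.052,.16],85.3)
E
```

```text
shift [-0.032   0.1769  0.0019] rot [ 0.005  -0.0007 -0.0002] | at [0.4368 0.0985 0.1611] psi 85.29 gap 0.05858656843124818 F [ 0.1  0.2 -0.6]
```

Call:
{"op": "carry_out", "data": {
  "steps": [
    [-1,-0.0064,0.0354,0,0,0,0],
    [-1,-0.0064,0.0354,0,0,0,0],
    [-1,-0.0064,0.0354,0,0,0,0],
    [-1,-0.0064,0.0354,0,0,0,0],
    [-1,-0.0064,0.0354,0,0,0,0],
    [-1,0,0,0,0,0,0],
    [-1,0,0,0.03,0,0,0],
    [-1,0,0,0.02,0,0,0],
    [-1,0,0,0.01,0,0,0],
    [-1,0,0,0.003,0,0,0],
    [-1,0,0,0,0,0,0]
  ]
}}

```text
clock: 29.12
tcp_pos: [0.6093, 0.0513, 0.096]
orientation: [0.001, 0.736, 0.677, -0.0]
wrist_force: [3.9, -3.8, -1.3]
finger_gap: 0.0584
```

```bash
python3 - <<'E'
from h import *
go([.6105,.052,.16],85.3)
E
```

```text
shift [ 0.0008  0.0013 -0.064 ] rot [ 0.0013  0.0012 -0.0007] | at [0.6093 0.0513 0.096 ] psi 85.26 gap 0.05840279772021639 F [ 3.9 -3.8 -1.3]
```

Call:
{"op": "carry_out", "data": {
  "steps": [
    [-1,-0.001,0.0012,0,0,0,0],
    [-1,0,0,0.002,0,0,0],
    [-1,0,0,0.002,0,0,0],
    [-1,0,0,0,0,0,0]
  ]
}}

```text
clock: 29.62
tcp_pos: [0.61, 0.0509, 0.0946]
orientation: [0.001, 0.736, 0.677, 0.001]
wrist_force: [-4.0, -2.3, 15.9]
finger_gap: 0.0584
```

```bash
python3 - <<'E'
from h import *
go([.50,.30,.18],85.3)
E
```

```text
shift [ 0.2392 -0.1299 -0.0856] rot [ 0.0018  0.     -0.0001] | at [0.61   0.0509 0.0946] psi 85.3 gap 0.05839564581333009 F [-4.  -2.3 15.9]
```

Call:
{"op": "carry_out", "data": {
  "steps": [
    [-1,0,0,-0.03,0,0,0],
    [-1,0,0,-0.03,0,0,0],
    [-1,0,0,-0.026,0,0,0],
    [-1,0.0342,-0.0186,0,0,0,0],
    [-1,0.0342,-0.0186,0,0,0,0],
    [-1,0.0342,-0.0186,0,0,0,0],
    [-1,0.0342,-0.0186,0,0,0,0],
    [-1,0.0342,-0.0186,0,0,0,0],
    [-1,0.0342,-0.0186,0,0,0,0],
    [-1,0.034,-0.0186,0,0,0,0],
    [-1,0,0,0,0,0,0],
    [-1,0,0,0,0,0,0]
  ]
}}

```text
clock: 31.12
tcp_pos: [0.499, 0.2998, 0.1774]
orientation: [-0.0, 0.735, 0.678, -0.001]
wrist_force: [0.3, -0.8, -1.1]
finger_gap: 0.0585
```

```bash
python3 - <<'E'
from h import *
c=snap("wrist","w11",scale=1.4)
go([.50,.30,.18],85.3)
E
```

```text
shift [ 0.0006  0.0004 -0.0025] rot [-0.0012  0.0005 -0.0005] | at [0.4995 0.2994 0.1775] psi 85.27 gap 0.05858602429208775 F [ 1.  -0.1 -1.7]
```

View pics/w11.png

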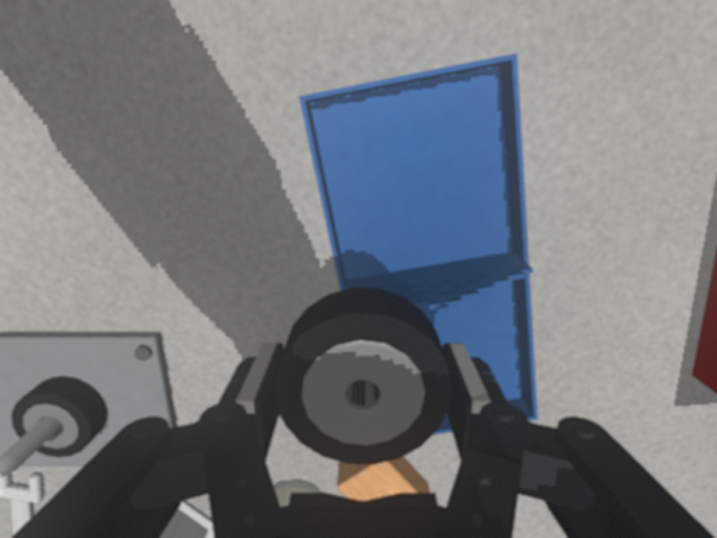

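```bash
python3 - <<'E'
from h import *
c=load("w11");P=lambda u,v,z=.028:ray(c,u/1.4,v/1.4,z)[:2]
a,b,d=P(302,98),P(516,56),P(537,418)
print(a,b,d,np.linalg.norm(a-b),np.linalg.norm(d-b))
v=(d-b);v/=np.linalg.norm(v);w=a-b;print(np.degrees(np.arctan2(v[1],v[0])),np.degrees(np.arctan2(w[1],w[0])))
cen=(a+d)/2;print("centre",cen,cen-.065*v,cen+.065*v)
go([*(cen-.065*v),.18],85.3)
E
```

```text
[0.39619491 0.27124094] [0.38384322 0.39808463] [0.63937933 0.42354592] 0.12744366039412458 0.25680144809150324
5.69009560154062 -84.43822741110301
centre [0.51778712 0.34739343] [0.45310739 0.34094883] [0.58246685 0.35383803]
shift [ 0.0376 -0.0497 -0.0025] rot [-0.0012  0.0005 -0.0005] | at [0.4995 0.2994 0.1775] psi 85.27 gap 0.05858602429208775 F [ 1.  -0.1 -1.7]
```

Call:
{"op": "carry_out", "data": {
  "steps": [
    [-1,0.0188,-0.0249,0,0,0,0],
    [-1,0.0188,-0.0248,0,0,0,-0.091],
    [-1,0,0,0,0,0,-0.091],
    [-1,0,0,0.04,0,0,0],
    [-1,0,0,0.04,0,0,0],
    [-1,0,0,0.04,0,0,0],
    [-1,0,0,0.02,0,0,0],
    [-1,0,0,0.01,0,0,0],
    [-1,0,0,0.003,0,0,0],
    [-1,0,0,0,0,0,0]
  ]
}}

```text
clock: 32.42
tcp_pos: [0.4542, 0.3415, 0.0257]
orientation: [0.0, 0.671, 0.741, 0.001]
wrist_force: [0.1, -0.6, -2.3]
finger_gap: 0.0583
```

```bash
python3 - <<'E'
from h import *
go([.453,.341,.022],95.7)
E
```

```text
shift [-0.0004 -0.0013  0.0037] rot [ 0.0012 -0.0006 -0.0003] | at [0.4542 0.3415 0.0257] psi 95.68 gap 0.058277744933452225 F [ 0.1 -0.6 -2.3]
```

Call:
{"op": "carry_out", "data": {
  "steps": [
    [-1,0,0,0.003,0,0,0],
    [0.5,0,0,0,0,0,0],
    [0.7,0,0,0,0,0,0],
    [0.7,0,0,0,0,0,0],
    [0.7,0,0,-0.04,0,0,0],
    [0.7,0,0,-0.05,0,0,0],
    [1,0,0,-0.06,0,0,0],
    [1,0,0,0,0,0,0]
  ]
}}

```text
clock: 33.42
tcp_pos: [0.4565, 0.3433, 0.1777]
orientation: [0.002, 0.671, 0.742, 0.005]
wrist_force: [0.1, -0.4, -0.2]
finger_gap: 0.0853
```

```bash
python3 - <<'E'
from h import *
c=snap("wrist","w12");wheels(c,.027)
go([.473,-.373,.177],85.3)
E
```

```text
thr 52 hub [0.4531 0.3413] d~44.0 px 257 179
thr 56 hub [0.4532 0.3413] d~43.5 px 257 179
thr 60 hub [0.4532 0.3414] d~43.0 px 257 179
thr 64 hub [0.4532 0.3413] d~42.7 px 257 179
thr 68 hub [0.4531 0.3413] d~42.4 px 257 179
thr 72 hub [0.4532 0.3413] d~42.2 px 257 179
thr 76 hub [0.4532 0.3413] d~42.0 px 257 179
shift [-0.7137 -0.0534 -0.0043] rot [ 0.0055 -0.003   0.1818] | at [0.4551 0.3425 0.1748] psi 95.72 gap 0.08522047408774633 F [-0.1 -0.2  0.2]
```

Call:
{"op": "carry_out", "data": {
  "steps": [
    [1,-0.042,-0.00314,0,0,0,0],
    [1,-0.042,-0.00314,0,0,0,0],
    [1,-0.042,-0.00314,0,0,0,0],
    [1,-0.042,-0.00314,0,0,0,0],
    [1,-0.042,-0.00314,0,0,0,0],
    [1,-0.042,-0.00314,0,0,0,0],
    [1,-0.042,-0.00314,0,0,0,0],
    [1,-0.042,-0.00314,0,0,0,0],
    [1,-0.042,-0.00314,0,0,0,0],
    [1,-0.042,-0.00314,0,0,0,0],
    [1,-0.042,-0.00314,0,0,0,0],
    [1,-0.042,-0.00314,0,0,0,0],
    [1,-0.042,-0.00314,0,0,0,0],
    [1,-0.042,-0.00314,0,0,0,0],
    [1,-0.042,-0.00314,0,0,0,0],
    [1,-0.042,-0.00314,0,0,0,0],
    [1,-0.042,-0.00314,0,0,0,0.091],
    [1,0,0,0,0,0,0.091],
    [1,0,0,0,0,0,0],
    [1,0,0,0,0,0,0]
  ]
}}

```text
clock: 35.98
tcp_pos: [0.471, -0.3734, 0.1708]
orientation: [-0.001, 0.735, 0.678, 0.0]
wrist_force: [-0.1, 0.8, -0.6]
finger_gap: 0.085
```

```bash
python3 - <<'E'
from h import *
c=snap("wrist","w13",scale=1.4);wheels(c)
go([.473,-.373,.018],85.3)
E
```

```text
thr 56 hub [ 0.4721 -0.3754] d~42.4 px 257 186
thr 60 hub [ 0.4721 -0.3756] d~42.0 px 257 186
thr 64 hub [ 0.4719 -0.3755] d~41.4 px 257 186
thr 68 hub [ 0.4718 -0.3755] d~40.9 px 257 186
thr 72 hub [ 0.47   -0.3769] d~37.8 px 255 184
thr 76 hub [ 0.4697 -0.3771] d~37.2 px 255 184
shift [0.0004 0.0019 0.1532] rot [-0.0009 -0.001   0.0016] | at [ 0.4712 -0.3734  0.1712] psi 85.39 gap 0.08516215524526767 F [ 0.1  1.  -0.9]
```

Call:
{"op": "carry_out", "data": {
  "steps": [
    [1,-0.0019,0.0009,0.03,0,0,0],
    [1,0,0,0.04,0,0,0],
    [1,0,0,0.04,0,0,0],
    [1,0,0,0.03,0,0,0],
    [1,0,0,0.013,0,0,0],
    [0.6,0,0,0,0,0,0],
    [0.3,0,0,0,0,0,0],
    [0,0,0,0,0,0,0],
    [-1,0,0,0,0,0,0],
    [-1,0,0,0,0,0,0],
    [-1,0,0,0,0,0,0],
    [-1,0,0,-0.03,0,0,0],
    [-1,0,0,-0.04,0,0,0],
    [-1,0,0,-0.04,0,0,0],
    [-1,0,0,-0.03,0,0,0],
    [-1,0,0,0,0,0,0]
  ]
}}

```text
clock: 38.02
tcp_pos: [0.4733, -0.3776, 0.1616]
orientation: [0.003, 0.736, 0.677, 0.0]
wrist_force: [0.8, -0.5, -2.1]
finger_gap: 0.0575
```

```bash
python3 - <<'E'
from h import *
go([.6108,.0512,.16],85.3)
E
```

```text
shift [0.4386 0.1017 0.0005] rot [ 0.0041  0.0036 -0.0003] | at [ 0.4733 -0.3776  0.1616] psi 85.28 gap 0.05753361399674013 F [ 0.8 -0.5 -2.1]
```

Call:
{"op": "carry_out", "data": {
  "steps": [
    [-1,0.0399,0.00925,0,0,0,0],
    [-1,0.0399,0.00925,0,0,0,0],
    [-1,0.0399,0.00925,0,0,0,0],
    [-1,0.0399,0.00925,0,0,0,0],
    [-1,0.0399,0.00925,0,0,0,0],
    [-1,0.0399,0.00925,0,0,0,0],
    [-1,0.0399,0.00925,0,0,0,0],
    [-1,0.0399,0.00925,0,0,0,0],
    [-1,0.0399,0.00925,0,0,0,0],
    [-1,0.0399,0.00925,0,0,0,0],
    [-1,0.0396,0.0092,0,0,0,0],
    [-1,0,0,0.03,0,0,0],
    [-1,0,0,0.02,0,0,0],
    [-1,0,0,0,0,0,0],
    [-1,0,0,0,0,0,0]
  ]
}}

```text
clock: 39.9
tcp_pos: [0.6092, 0.0524, 0.1086]
orientation: [-0.0, 0.736, 0.677, -0.0]
wrist_force: [-0.3, -0.5, -1.6]
finger_gap: 0.0571
```

```bash
python3 - <<'E'
from h import *
go([.6108,.0512,.1],85.3)
E
```

```text
shift [-0.0011  0.0017  0.0086] rot [-0.001  -0.0001 -0.0005] | at [0.6092 0.0524 0.1086] psi 85.27 gap 0.057137777696188316 F [-0.3 -0.5 -1.6]
```

Call:
{"op": "carry_out", "data": {
  "steps": [
    [-1,-0.001,0.0015,0.004,0,0,0],
    [-1,0,0,0.004,0,0,0],
    [-1,0,0,0.004,0,0,0],
    [-1,0,0,0.003,0,0,0],
    [-1,0,0,0,0,0,0]
  ]
}}

```text
clock: 40.52
tcp_pos: [0.6094, 0.0509, 0.0959]
orientation: [-0.0, 0.736, 0.677, -0.001]
wrist_force: [-9.8, -1.1, 14.5]
finger_gap: 0.057
```

Call:
{"op": "carry_out", "data": {
  "steps": [
    [-1,0,0,-0.004,0,0,0],
    [-1,0,-0.0015,0,0,0,0],
    [-1,0,0,0.004,0,0,0],
    [-1,0,0,0.001,0,0,0],
    [-1,0,0,0,0,0,0]
  ]
}}

```text
clock: 41.15
tcp_pos: [0.6092, 0.051, 0.0956]
orientation: [0.001, 0.736, 0.677, 0.0]
wrist_force: [-9.2, -2.9, 18.9]
finger_gap: 0.0573
```

```bash
python3 - <<'E'
from h import *
go([.5825,.3538,.18],85.3)
E
```

```text
shift [ 0.2995 -0.0515 -0.0848] rot [ 0.0013  0.0012 -0.0005] | at [0.6092 0.051  0.0956] psi 85.27 gap 0.05725418460666769 F [-9.2 -2.9 18.9]
```

Call:
{"op": "carry_out", "data": {
  "steps": [
    [-1,0,0,-0.03,0,0,0],
    [-1,0,0,-0.03,0,0,0],
    [-1,0,0,-0.025,0,0,0],
    [-1,0.0374,-0.0064,0,0,0,0],
    [-1,0.0374,-0.0064,0,0,0,0],
    [-1,0.0374,-0.0064,0,0,0,0],
    [-1,0.0374,-0.0064,0,0,0,0],
    [-1,0.0374,-0.0064,0,0,0,0],
    [-1,0.0374,-0.0064,0,0,0,0],
    [-1,0.0374,-0.0064,0,0,0,0],
    [-1,0.0374,-0.0064,0,0,0,-0.091],
    [-1,0,0,0,0,0,-0.091],
    [-1,0,0,0,0,0,0],
    [-1,0,0,0,0,0,0]
  ]
}}

```text
clock: 42.9
tcp_pos: [0.5833, 0.3537, 0.1776]
orientation: [-0.0, 0.672, 0.741, 0.0]
wrist_force: [-0.3, 0.2, -1.0]
finger_gap: 0.0576
```

```bash
python3 - <<'E'
from h import *
go([.5825,.3538,.025],95.7)
E
```

```text
shift [ 0.0002 -0.0008  0.1526] rot [ 0.0001 -0.0002 -0.0018] | at [0.5833 0.3537 0.1776] psi 95.6 gap 0.05755389573426101 F [-0.3  0.2 -1. ]
```

Call:
{"op": "carry_out", "data": {
  "steps": [
    [-1,0,0,0.04,0,0,0],
    [-1,0,0,0.04,0,0,0],
    [-1,0,0,0.04,0,0,0],
    [-1,0,0,0.02,0,0,0],
    [-1,0,0,0.01,0,0,0],
    [-1,0,0,0.005,0,0,0],
    [-1,0,0,0,0,0,0],
    [0.5,0,0,0,0,0,0],
    [0.7,0,0,0,0,0,0],
    [0.7,0,0,0,0,0,0],
    [0.7,0,0,-0.04,0,0,0],
    [0.7,0,0,-0.05,0,0,0],
    [1,0,0,-0.06,0,0,0],
    [1,0,0,-0.06,0,0,0],
    [1,0,-0.05,-0.05,0,0,0],
    [1,0,-0.05,0,0,0,0],
    [1,0,0,0,0,0,0]
  ]
}}

```text
clock: 45.02
tcp_pos: [0.4855, 0.3441, 0.278]
orientation: [-0.0, 0.67, 0.742, -0.001]
wrist_force: [0.9, 0.3, 0.6]
finger_gap: 0.0853
```

```bash
python3 - <<'E'
from h import *
a=snap("scene","s14",scale=1.5);w=snap("wrist","w14")
b=snap("side","d14",crop=(100,100,400,325),scale=2.6)
wheels(w,.027)
E
```

```text
thr 48 hub [0.5844 0.355 ] d~44.3 px 260 230
thr 52 hub [0.5843 0.3546] d~43.2 px 260 230
thr 52 hub [0.4535 0.3413] d~47.2 px 260 133
thr 56 hub [0.5843 0.3547] d~42.4 px 260 230
thr 56 hub [0.4534 0.3413] d~46.7 px 260 133
thr 60 hub [0.4534 0.3413] d~46.2 px 260 133
thr 60 hub [0.5841 0.3547] d~41.9 px 260 230
thr 64 hub [0.4536 0.3413] d~45.7 px 260 133
thr 64 hub [0.5841 0.3548] d~41.1 px 260 230
thr 68 hub [0.4535 0.3413] d~45.3 px 260 133
thr 68 hub [0.5841 0.3549] d~40.4 px 260 230
thr 72 hub [0.4535 0.3413] d~44.9 px 260 133
thr 72 hub [0.5839 0.3554] d~39.7 px 260 230
thr 76 hub [0.4534 0.3413] d~44.6 px 260 133
```

View pics/s14.png

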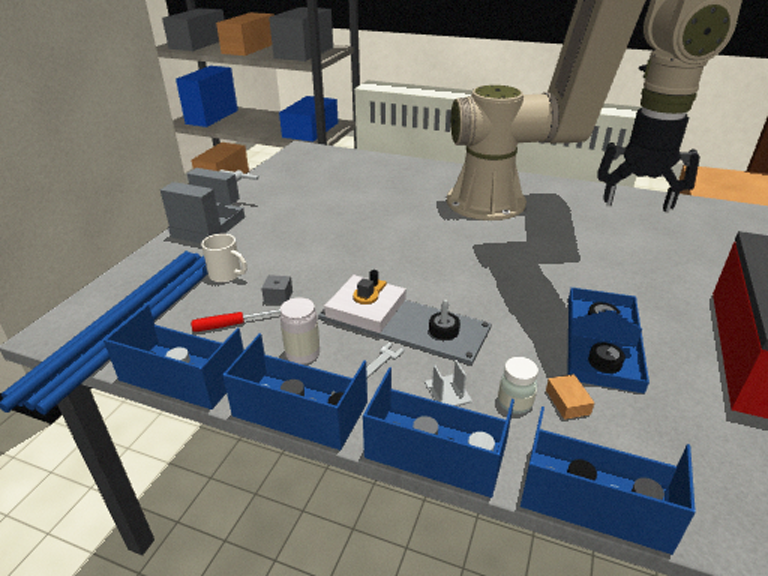

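View pics/d14.png

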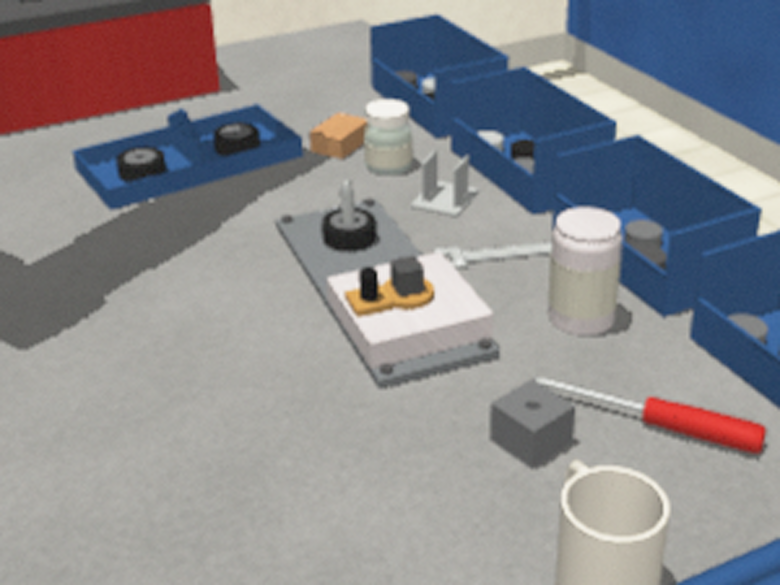

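```bash
python3 -c "
from h import *
print(env.hand_in())"
```

```text
the job is handed in; nothing more can be done
None
```

The stand is pinned and the three wheels I found are sorted: one on the spindle and two in the reject tray. I handed the job in at about 45 s on the robot's clock.

- **Collar and pin:** I turned the collar by its boss through about 165° until its yaw matched the stand's, roughly -4.5°. A close view showed the ear square to the deck and the ear hole over the index hole. I then lowered the pin through both. A press with the shut fingers met 11 N at the expected height, so the grip is seated on the ear.
- **Good wheel:** one wheel slid past the tight-stop height with no force. I released it about 2 cm above the base plate, and it lies flat at the bottom of the spindle.
- **Tight wheels:** two wheels stopped on the spindle tip at the expected height, with about 16–19 N. The second also showed about 9 N sideways, so it was slightly off-centre, but its small bore was visible in the images. They lie one in each bay of the tray, within about 2 mm of the bay centres.
- **Last pictures:** they show the pin home, the wheel flat on the spindle, both rejects in their bays and the bystanders where they were. I never saw a fourth wheel, and no wheel was knocked by more than a few millimetres.

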